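# Free the seized slide bolt of the meal carrier

## Task

The rusted slide bolt on the lid of the meal carrier has seized. Take it by its upright handle and work it to and fro in short strokes, as far as it will go each way, until it runs freely; then draw it fully back, away from the keeper at the lid's seam, so that the lid is unlocked, and let go. Leave the tubs and foil trays where they stand.

Things in the scene. Friction and masses are not known exactly. Their poses are not given: they have to be found in the camera images.
- carrier: Grey insulated meal carrier fixed to the table, 250 mm (x) by 350 mm (y), 150 mm high; origin at the centre of its underside, z up. The bolt lies along its y axis on the middle of the two-leaf lid; the seam is at y = -71 mm and the keeper stands on the small leaf beyond it (y = -110 mm). +y is the way the bolt is drawn open.
- bolt (a joint): Slide of the bolt along the carrier's +y, m: 0 = fully shot, 0.090 = fully drawn (end stop). It starts seized at about 0.0125 and moves only 12 mm either way, against 3 to 9 N, to hard stops near 0 and 0.025 (pushing harder does not help). Strokes from stop to stop loosen it; after 2 to 5 double strokes it no longer stops at 0.025 but runs on to 0.090 against about 4 N and stays where left.
- bolt_grip (a point): Grip point on the bolt's upright flat handle, 205 mm above the table; axes as the carrier's; moves with the bolt. The handle is a rusty plate 14 mm thick along the slide (y), 30 mm wide (x), from 171 to 229 mm above the table. Rod (15 mm thick, 190 mm long) and staples beneath reach 174 mm: keep fingertips above 178 mm and close them along the slide direction.
- cup_a_mid (a point): Centre of a closed white tub with a green lid, 76 mm across, 62 mm high, standing on the carrier's lid at about x = -80 mm, y = -115 mm of the carrier. Leave it.
- cup_b_mid (a point): Centre of a like tub standing on the carrier's lid at about x = 78 mm, y = 115 mm of the carrier. Leave it.
- cup_c_mid (a point): Centre of a like tub on the table at the left. Leave it.
- cup_d_mid (a point): Centre of another like tub on the table at the left. Leave it.
- foil_a_mid (a point): Centre of a closed foil meal tray, 145 by 205 mm, 41 mm high, on the table at the left. Leave it.
- foil_b_mid (a point): Centre of a like foil meal tray on the table at the right. Leave it.

How it is judged:
On the way, in this order (a step that is already met when the one before it is completed fails the run):
1. the bolt is pulled up to its stop (joint above 0.018) (value of joint bolt above 0.018 m), for 0.05 s.
2. it is pushed back to its stop (joint below 0.008) (value of joint bolt below 0.008 m), for 0.05 s.
3. it is pulled again (joint above 0.018) (value of joint bolt above 0.018 m), for 0.05 s.
4. it is pushed back again (joint below 0.008) (value of joint bolt below 0.008 m), for 0.05 s.
At the end, for the whole second after the job is handed in: The bolt is drawn fully back (within 10 mm of its end stop, joint above 0.080) and at rest, let go, with nothing else pushed out of place (value of joint bolt above 0.08 m and velocity of joint bolt between -0.005 and 0.005 m/s); the robot touches nothing.
It fails at once if a tub or foil tray is pushed more than 30 mm from its place (distance of any of cup_a_mid, cup_b_mid, cup_c_mid, cup_d_mid, foil_a_mid, foil_b_mid from where it was at the start of the episode above 0.03 m).
It also fails if it takes over 51 s, if anything falls off the work surface, if the arm or the gripper's body presses on something with over 40 N, if the wrist force passes 120 N, or if a joint passes its speed limit or range.

## Robot

A 6-joint arm with a two-finger parallel gripper is mounted at the origin on the work surface. World frame = base frame: x ahead of the robot, y to its left, z up, the work surface at z = 0. Lengths are in m, angles in rad, forces in N, time in s.
With the tool pointing down it reaches from about 0.275 to 0.775 m from the base axis. Payload 14.6 kg.
Tool frame: the origin (TCP) lies where the fingers leave the gripper's body, on its centre line; the fingertips stand 73 mm ahead of it and the grasp point (between the pads) lies 54 mm ahead of it; z points along the fingers, y is the direction in which the jaws open and shut (so a half turn about z gives the same grasp; the last joint's range is limited). The gripper opens to 85 mm and grips with 20 to 120 N. Pads are 22 mm wide; open, the fingers measure 114 mm over their backs; the gripper's body (76 mm by 85 mm) begins 54 mm behind the grasp point. The pads swing forward as they close: fully open they stand 13 mm farther back than shut.
Start: joints at [0.992, 0.263, -0.048, 1.259, 0, 1.415], TCP at [0.216, 0.479, 0.304] pointing down, gripper open.
Joint ranges: [-2.65, 2.65], [-0.89, 1.7], [-1.18, 1.37], [-2.13, 2.11], [-1.35, 1.29], [-3.14, 3.14]. Speed limits (rad/s): [1.89, 1.89, 2.57, 2.79, 3.14, 3.14].

## Interface

Orientations are given as a rotation vector (axis times angle).
In Python, from plant import status, snapshot, get_calibration, order gives the robot as it stands. The module is installed in compiled form; this text tells all that it offers.
- The arm moves only by the tool servo_tool, never from a script. Its argument "commands" is a list of rows, each a list of 3 entries, a list of its own where there are three numbers: the gripper command: -1 is shut, 1 is fully open, values between are in proportion, then the shift along the world's x, y, z in m, then the turn about the world's z in degrees. A call has 1 to 12 rows; each row shifts and turns the commanded pose from where the row before left it; what a row does not reach is not made up. A row lasts 1/10 s, in which the tool goes at most 50 mm and 8.59 degrees, less where a joint would pass 70% of its speed; a pose out of reach is approached as far as the arm can. A call with a gripper value outside its range is refused whole. The fingers move at their own pace and stop on an object; "newtons" is the grip in N (left out, the last holds). Time passes only in rows, so rows that do not move let the fingers close. It gives the time, the measured TCP pose, the force and the opening at its end, in the units of the state.
- status.get_obs(): the state, without advancing time (a new reading comes with each control period).
- snapshot(name): name is "side" or "top"; returns (picture, depth): 480x640x3 uint8, red, green, blue; 480x640 float32, m along the optical axis (not along the pixel's ray), 0 where there is no reading.
- get_calibration(name): a dict with "fx", "fy", "cx", "cy" (pixels), "R" (3x3) and "t" (3): a world point X has camera coordinates R X + t. Camera axes: x right, y down, z forward; pixel columns grow to the right and rows downward; lengths in m; the calibration is good to about 2 mm. A picture is of the moment at which its call begins. get_calibration takes no time and is no camera call.
- order.finish_job(): hands the job in, once; it reports no verdict.
The state is a dict: "t": time; "joint_pos": joint angles; "qd": joint speeds; "joint_efforts": joint torques, N m; "tool_pos": TCP position; "eef_rot": TCP orientation; "ft_force": force on the tool from outside, world axes, zero at the start; "ft_torque": the same for the moment, N m; "gripper_width": opening from 0.0 (shut) to 1.0 (fully open).
Only numpy, scipy, OpenCV 4.12 (cv2) and the standard library are available. Lean on these libraries where they do the work, as an engineer would, in place of code of your own. Each camera call takes 0.05 s, during which the arm holds its last target.

## Working session

There is one attempt and no reset: what is moved stays moved. The work goes in short steps, Python scripts to look and compute and a tool call to move; the robot and the scene stay as the last step left them, time stands still between calls to the robot, and variables do not carry over. Pictures are saved under pics/ and viewed, and the job is handed in when it is done.

Besides the shell and the picture viewer there is one more tool, called after "Emit:" as name(argument=value, ...), one argument or row to a line, values as JSON. servo_tool: Moves the arm, as the interface text tells. Its arguments: {"type":"object","properties":{"commands":{"type":"array"},"newtons":{"type":"number"}},"required":["commands"]}

```bash
mkdir -p pics; python3 - <<'E'
from plant import status,snapshot,get_calibration
import cv2,numpy as np
for n in("top","side"):
    p,d=snapshot(n); cv2.imwrite(f"pics/{n}0.png",p[:,:,::-1]); np.savez(f"pics/{n}0.npz",p=p,d=d)
    print(n,get_calibration(n))
print(status.get_obs())
E
```

```text
top {'fx': 460.3648846819685, 'fy': 460.3648846819685, 'cx': 315.6067175216607, 'cy': 237.74599123465492, 'R': array([[-0.01647815, -0.99971069, -0.01752156],
       [-0.99841539,  0.01739478, -0.05351763],
       [ 0.05380693,  0.01661193, -0.99841317]]), 't': array([0.06467412, 0.53677876, 1.46517041])}
side {'fx': 514.0203417902152, 'fy': 514.0203417902152, 'cx': 318.2127145780711, 'cy': 232.06788414634178, 'R': array([[ 0.94842111, -0.31681292,  0.01126827],
       [-0.22834736, -0.70738016, -0.66893257],
       [ 0.21989743,  0.63185669, -0.74323767]]), 't': array([-0.47762517,  0.23714663,  1.17063829])}
{'t': 0.1, 'joint_pos': array([ 9.91685750e-01,  2.63489640e-01, -4.88602177e-02,  1.25941200e+00,
       -1.00625213e-05,  1.41548371e+00]), 'qd': array([-0.00109651, -0.00035648,  0.00257709,  0.00089993,  0.00134185,
        0.00020312]), 'joint_efforts': array([ 3.14684017e-03, -6.38576174e+01,  3.85063255e+01,  9.93600843e-03,
       -7.63770504e-05,  8.37843544e-06]), 'tool_pos': array([0.21580838, 0.47839999, 0.30347048]), 'eef_rot': array([-6.60658653e-01, -3.07099555e+00,  1.42105979e-03]), 'ft_force': array([ 0.43116171, -0.15510961, -0.26013729]), 'ft_torque': array([ 0.00201859, -0.0235947 , -0.0336755 ]), 'gripper_width': 1.0009530284548465}
```

View pics/top0.png

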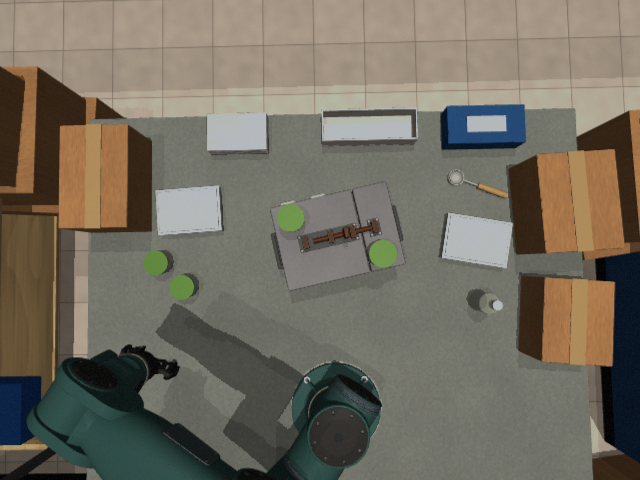

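View pics/side0.png

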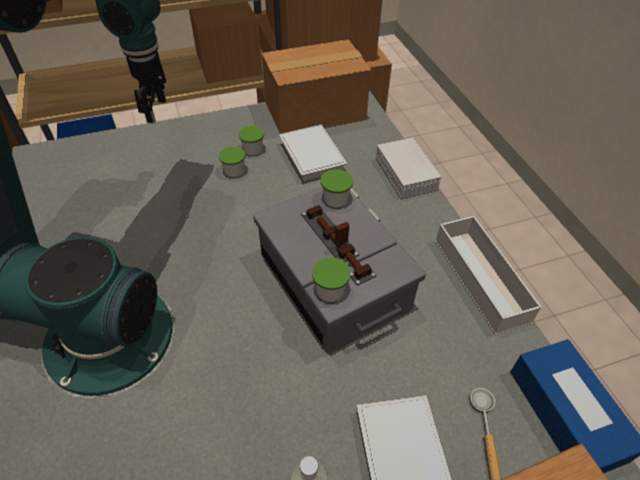

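The top view shows the carrier centred near (338,236), with tub lids at (291,217) and (382,253). The bolt runs from (304,243) to the keeper at about (376,228). The handle stands near mid-rod. In the side view the handle top is near (342,230).

```bash
cat > h.py <<'E'
import cv2,numpy as np
from plant import get_calibration
def cloud(n,f):
    z=np.load(f); p,d=z['p'],z['d']; c=get_calibration(n)
    v,u=np.mgrid[:480,:640]
    X=np.stack([(u-c['cx'])/c['fx']*d,(v-c['cy'])/c['fy']*d,d],-1)
    return p,d,(X-c['t'])@c['R']
def ray(n,u,v,z):
    c=get_calibration(n); C=-c['R'].T@c['t']; r=c['R'].T@np.array([(u-c['cx'])/c['fx'],(v-c['cy'])/c['fy'],1])
    return C+r*(z-C[2])/r[2]
E
python3 - <<'E'
from h import *
for n in("top","side"):
    p,d,W=cloud(n,f"pics/{n}0.npz")
    hsv=cv2.cvtColor(p,cv2.COLOR_RGB2HSV)
    inb=(W[...,0]>.3)&(W[...,0]<.8)&(W[...,1]>-.25)&(W[...,1]<.3)&(d>0)
    g=cv2.inRange(hsv,(35,100,50),(75,255,255))>0
    k,l,s,c=cv2.connectedComponentsWithStats((g&inb).astype(np.uint8))
    for i in range(1,k):
        if s[i,4]>100: print(n,"green",c[i],s[i,4],ray(n,*c[i],.212).round(4),np.median(W[l==i],0).round(4))
    br=(cv2.inRange(hsv,(0,70,20),(18,255,220))>0)&inb
    B=W[br]; print(n,"brown",br.sum(),B.min(0),B.max(0))
    m,e,_=cv2.PCACompute2(B[:,:2].astype(np.float32),None); m2,e2=m,e
    print("pca",m,e)
    H=B[(B[:,2]>.19)]; print("handle pts",len(H),H.mean(0),H.min(0),H.max(0))
    T=B[(B[:,2]>.222)]; print("top pts",len(T),T.mean(0),T.min(0),T.max(0))
    # carrier lid
    lid=inb&(abs(W[...,2]-.150)<.006)&(hsv[...,1]<60)
    L=W[lid]
    print("lid rect",cv2.minAreaRect(L[:,:2].astype(np.float32)))
E
```

```text
top green [290.23670669 217.80274443] 583 [0.5842 0.1223 0.212 ] [0.5838 0.1226 0.2142]
top green [382.44350759 253.17200675] 593 [ 0.4811 -0.1324  0.212 ] [ 0.4812 -0.1319  0.2139]
top brown 542 [ 0.50025502 -0.12597564  0.12882716] [0.57738622 0.09211447 0.23605848]
pca [[ 0.53867257 -0.02234376]] [[-0.20914298  0.977885  ]
 [ 0.977885    0.20914298]]
handle pts 61 [ 0.54052256 -0.03161309  0.2275432 ] [ 0.5267738  -0.04025871  0.1998682 ] [ 0.5543292  -0.02355615  0.23605848]
top pts 53 [ 0.5412806  -0.03206052  0.22983688] [ 0.5267738  -0.04025871  0.22339718] [ 0.5543292  -0.02355615  0.23605848]
lid rect ((0.5405831933021545, -0.008404195308685303), (0.2573341727256775, 0.34974220395088196), 12.080621719360352)
side green [336.40270728 180.95093063] 591 [0.5854 0.1167 0.212 ] [0.5853 0.1161 0.212 ]
side green [330.7851153 273.0115304] 954 [ 0.4819 -0.1371  0.212 ] [ 0.482  -0.1369  0.2121]
side brown 1034 [ 0.50089279 -0.13257549  0.14382813] [0.58178964 0.11285389 0.23245217]
pca [[ 0.539923  -0.0341487]] [[-0.2074912   0.97823685]
 [ 0.97823685  0.2074912 ]]
handle pts 211 [ 0.54013149 -0.04048534  0.21426261] [ 0.52717816 -0.04820488  0.19019212] [ 0.55599972 -0.02779     0.23245217]
top pts 81 [ 0.54223377 -0.03805065  0.22714162] [ 0.52717816 -0.04557132  0.22227679] [ 0.55580344 -0.02779     0.23245217]
lid rect ((0.5412578582763672, -0.013123378157615662), (0.2583824396133423, 0.35355144739151), 11.752798080444336)
```

```bash
python3 - <<'E'
import cv2,numpy as np
a=cv2.imread("pics/top0.png")[170:300,260:420]; b=cv2.imread("pics/side0.png")[160:300,250:430]
cv2.imwrite("pics/c0.png",np.hstack([cv2.resize(a,(400,325),interpolation=2),cv2.resize(b,(400,325),interpolation=2)]))
E
```

```text
(no output)
```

View pics/c0.png

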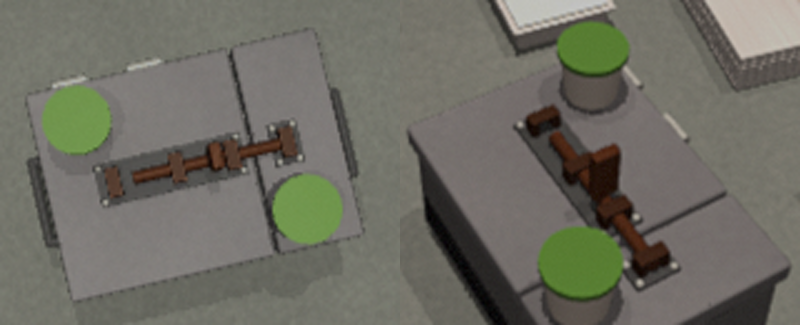

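Both views agree on these points:
- Carrier yaw is about 12°, so the opening direction is (-0.208, 0.978).
- The handle is at about (0.541, -0.035), averaging the views, which differ by 5 mm.
- The handle top is at about 0.229, as it should be.

The jaw axis needs about +36°.

Emit:
servo_tool(
  commands=[
    [1,[0.02,-0.03,0.01],3],
    [1,[0.02,-0.035,0.01],3],
    [1,[0.025,-0.04,0.01],3],
    [1,[0.025,-0.04,0.01],3],
    [1,[0.025,-0.04,0.01],3],
    [1,[0.025,-0.04,0.005],3],
    [1,[0.025,-0.04,0],3],
    [1,[0.025,-0.04,0],3],
    [1,[0.025,-0.04,0],3],
    [1,[0.025,-0.04,0],3],
    [1,[0.025,-0.04,0],3],
    [1,[0.025,-0.04,0],3],
  ],
  newtons=60,
)

```text
t: 1.3
tool_pos: [0.5065, 0.0116, 0.3587]
eef_rot: [0.323, -3.125, -0.0]
ft_force: [1.2, 1.1, 0.2]
gripper_width: 1.0
```

Emit:
servo_tool(
  commands=[
    [1,[0.018,-0.024,-0.01],0],
    [1,[0.017,-0.023,-0.02],0],
    [1,[0,0,-0.02],0],
    [1,[0,0,-0.02],0],
    [1,[0,0,-0.015],0],
    [1,[0,0,0],0],
  ],
)

```text
t: 1.9
tool_pos: [0.5401, -0.0334, 0.272]
eef_rot: [0.32, -3.122, -0.002]
ft_force: [-0.8, -0.3, 0.9]
gripper_width: 1.003
```

```bash
python3 - <<'E'
from plant import snapshot,status
import cv2,numpy as np
im=[]
for n in("top","side"):
    p,d=snapshot(n); im.append(p[:,:,::-1])
a=im[0][150:320,220:440]; b=im[1][130:310,230:450]
cv2.imwrite("pics/c1.png",np.hstack([cv2.resize(a,(400,310),interpolation=2),cv2.resize(b,(400,310),interpolation=2)]))
o=status.get_obs();print(o['t'],o['tool_pos'],o['ft_force'],o['joint_pos'])
E
```

```text
2.0 [ 0.54083864 -0.03340427  0.27416654] [ 0.09708535 -0.2313258   0.41872545] [-2.12093856e-01  3.02674107e-01 -7.25077048e-02  1.19601530e+00
 -2.47822570e-05 -4.16633515e-01]
```

View pics/c1.png

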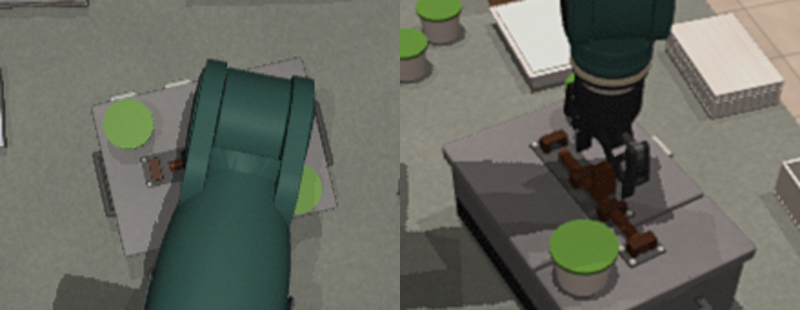

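```bash
python3 - <<'E'
from plant import snapshot,status,get_calibration
import cv2,numpy as np
c=get_calibration("side"); print("cam",-c['R'].T@c['t'])
p,d=snapshot("side"); np.savez("pics/side2.npz",p=p,d=d)
im=p[:,:,::-1].copy()
b=np.array([-.208,.978,0]); t=np.array([.5408,-.0334,.2742])
def pr(X):
    x=c['R']@X+c['t']; return (x[:2]/x[2]*[c['fx'],c['fy']]+[c['cx'],c['cy']])
S=6
crop=cv2.resize(im[150:250,280:410],None,fx=S,fy=S,interpolation=2)
for X,col in((t+b*.0425-[0,0,.06],(0,255,0)),(t-b*.0425-[0,0,.06],(0,255,0)),(t-[0,0,.045],(0,255,255)),(np.array([.541,-.035,.229]),(255,0,0)),(np.array([.541,-.035,.171]),(255,0,0))):
    q=pr(X); print(q); cv2.circle(crop,tuple(int(v) for v in ((q-[280,150]+.5)*S)),5,col,-1)
cv2.imwrite("pics/c2.png",crop)
E
```

```text
cam [ 0.24972125 -0.72324064  1.03407959]
[330.33067026 216.92887727]
[351.29610417 242.19786393]
[340.8898055  224.56124561]
[341.23197509 225.1271174 ]
[340.06724416 242.87730292]
```

View pics/c2.png

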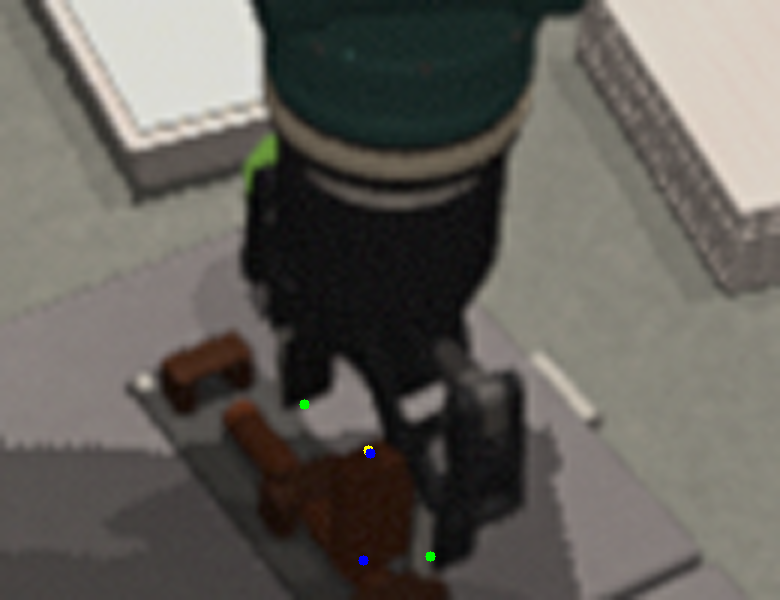

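The side view shows the handle between the fingers: tips at about (330,216) and (355,243), handle top at about (341,225), matching the prediction. Next I lower the tool and close.

Emit:
servo_tool(
  commands=[
    [1,[0,0,-0.008],0],
    [1,[0,0,-0.006],0],
    [1,[0,0,0],0],
    [-1,[0,0,0],0],
    [-1,[0,0,0],0],
    [-1,[0,0,0],0],
    [-1,[0,0,0],0],
    [-1,[0,0,0],0],
    [-1,[0,0,0],0],
    [-1,[0,0,0],0],
    [-1,[0,0,0],0],
    [-1,[0,0,0],0],
  ],
)

```text
t: 3.25
tool_pos: [0.5409, -0.0335, 0.2601]
eef_rot: [-0.321, 3.125, -0.0]
ft_force: [-1.9, -1.3, 6.5]
gripper_width: 0.153
```

Emit:
servo_tool(
  commands=[
    [-1,[-0.0004,0.002,0],0],
    [-1,[-0.0004,0.002,0],0],
    [-1,[-0.0004,0.002,0],0],
    [-1,[-0.0004,0.002,0],0],
    [-1,[-0.0004,0.002,0],0],
    [-1,[-0.0002,0.001,0],0],
    [-1,[0,0,0],0],
  ],
)

```text
t: 3.95
tool_pos: [0.5403, -0.0293, 0.2603]
eef_rot: [-0.312, 3.126, -0.027]
ft_force: [4.3, -66.5, -5.2]
gripper_width: 0.154
```

```bash
cat > look.py <<'E'
import sys,cv2,numpy as np
from plant import snapshot,status
n=sys.argv[1]
p,d=snapshot("side"); np.savez(f"pics/s{n}.npz",p=p,d=d)
cv2.imwrite(f"pics/l{n}.png",cv2.resize(p[150:280,270:410,::-1],None,fx=4.5,fy=4.5,interpolation=2))
o=status.get_obs();print(o['t'],o['tool_pos'],o['eef_rot'],o['ft_force'],o['ft_torque'],o['gripper_width'])
E
python3 look.py 3
```

```text
4.0 [ 0.54024323 -0.02926812  0.26031236] [-0.31229354  3.12579425 -0.02645704] [  4.57345585 -65.83017148  -4.82610038] [-10.84284122  -0.59103001   0.47330562] 0.15680388400249212
```

View pics/l3.png

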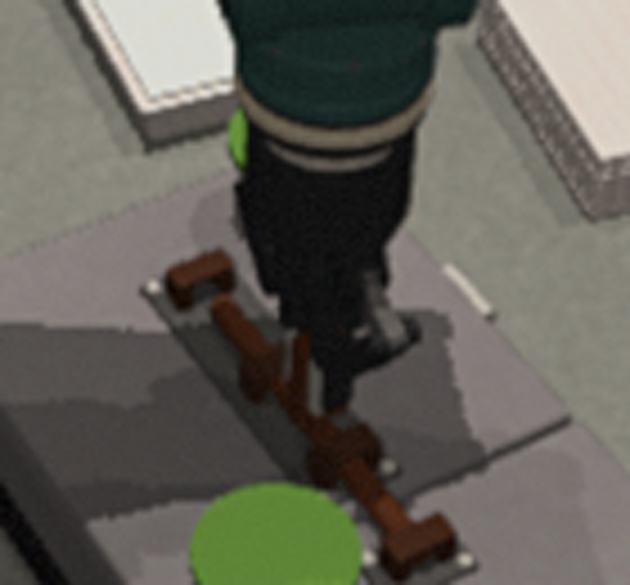

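```bash
python3 - <<'E'
import cv2,numpy as np
a=np.load("pics/side0.npz")['p'];e=np.load("pics/side2.npz")['p'];b=np.load("pics/s3.npz")['p']
cv2.imwrite("pics/cmp.png",np.hstack([cv2.resize(x[195:275,300:385,::-1],(265,250),interpolation=2) for x in(a,e,b)]))
from h import *
for f in("side0","side2","s3"):
    p,d,W=cloud("side",f"pics/{f}.npz")
    hsv=cv2.cvtColor(p,cv2.COLOR_RGB2HSV)
    o=np.array([.541,-.011,0]);q=W-o
    y=q[...,0]*-.208+q[...,1]*.978; x=q[...,0]*.978+q[...,1]*.208
    m=(hsv[...,1]>70)&(hsv[...,0]<18)&(abs(x)<.006)&(y>0.0)&(y<.12)&(W[...,2]>.158)&(W[...,2]<.19)
    print(f,np.histogram(y[m],bins=np.arange(0,.12,.005)))
E
```

```text
side0 (array([ 2,  6, 11, 10,  9,  3,  5,  6,  8,  5,  7,  6,  6,  5,  1,  0,  2,
       10,  6,  8,  2,  0,  0]), array([0.   , 0.005, 0.01 , 0.015, 0.02 , 0.025, 0.03 , 0.035, 0.04 ,
       0.045, 0.05 , 0.055, 0.06 , 0.065, 0.07 , 0.075, 0.08 , 0.085,
       0.09 , 0.095, 0.1  , 0.105, 0.11 , 0.115]))
side2 (array([ 1,  6, 12,  8,  6,  4,  5,  5,  7,  4,  5,  5,  4,  8,  0,  0,  3,
        5, 10,  9,  3,  0,  0]), array([0.   , 0.005, 0.01 , 0.015, 0.02 , 0.025, 0.03 , 0.035, 0.04 ,
       0.045, 0.05 , 0.055, 0.06 , 0.065, 0.07 , 0.075, 0.08 , 0.085,
       0.09 , 0.095, 0.1  , 0.105, 0.11 , 0.115]))
s3 (array([ 0,  2,  5,  5,  8,  0,  5,  8,  5,  8,  6,  3,  6,  5,  4,  0,  0,
       12, 10,  7,  4,  0,  0]), array([0.   , 0.005, 0.01 , 0.015, 0.02 , 0.025, 0.03 , 0.035, 0.04 ,
       0.045, 0.05 , 0.055, 0.06 , 0.065, 0.07 , 0.075, 0.08 , 0.085,
       0.09 , 0.095, 0.1  , 0.105, 0.11 , 0.115]))
```

View pics/cmp.png

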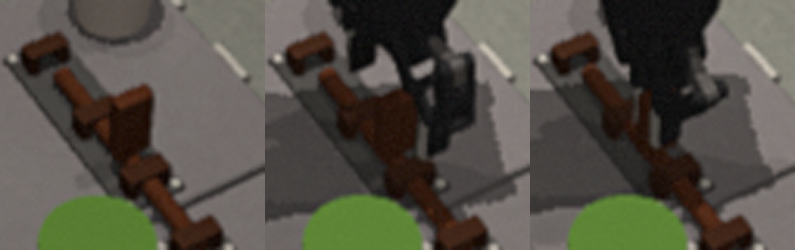

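```bash
python3 - <<'E'
from h import *
for n,f in(("side","side0"),("top","top0"),("side","s3")):
    p,d,W=cloud(n,f"pics/{f}.npz")
    hsv=cv2.cvtColor(p,cv2.COLOR_RGB2HSV)
    o=np.array([.541,-.011,0]);q=W-o
    y=q[...,0]*-.208+q[...,1]*.978; x=q[...,0]*.978+q[...,1]*.208
    m=(hsv[...,1]>70)&(hsv[...,0]<18)&(abs(x)<.03)&(abs(y)<.13)
    print(f)
    for a in np.arange(-.06,.05,.005):
        k=m&(y>=a)&(y<a+.005)
        if k.sum(): print(round(a,3),k.sum(),np.percentile(W[k][:,2],[5,50,95]).round(3), np.percentile(x[k],[5,95]).round(3))
E
```

```text
side0
-0.06 22 [0.159 0.166 0.17 ] [-0.015  0.008]
-0.055 54 [0.16  0.171 0.175] [-0.02   0.009]
-0.05 35 [0.159 0.173 0.176] [-0.021  0.01 ]
-0.045 26 [0.163 0.172 0.175] [-0.02   0.012]
-0.04 15 [0.163 0.171 0.189] [-0.02   0.009]
-0.035 161 [0.174 0.2   0.226] [-0.018  0.006]
-0.03 80 [0.162 0.211 0.229] [-0.019  0.007]
-0.025 44 [0.154 0.224 0.23 ] [-0.018  0.009]
-0.02 9 [0.206 0.226 0.228] [-0.017  0.005]
-0.01 2 [0.164 0.165 0.166] [-0.01 -0.01]
-0.005 5 [0.164 0.165 0.168] [-0.01  -0.006]
-0.0 8 [0.162 0.167 0.169] [-0.01  -0.004]
0.005 17 [0.164 0.168 0.174] [-0.017 -0.003]
0.01 39 [0.16  0.171 0.175] [-0.02   0.002]
0.015 25 [0.16  0.173 0.176] [-0.02   0.005]
0.02 26 [0.16  0.172 0.175] [-0.02   0.007]
0.025 12 [0.164 0.171 0.173] [-0.02   0.011]
0.03 7 [0.167 0.168 0.17 ] [-0.01   0.001]
0.035 13 [0.162 0.166 0.169] [-0.011  0.002]
0.04 14 [0.154 0.167 0.171] [-0.01   0.007]
0.045 12 [0.16  0.167 0.171] [-0.01  -0.003]
top0
-0.06 9 [0.16  0.167 0.173] [-0.01  -0.001]
-0.055 6 [0.167 0.17  0.173] [-0.01   0.001]
-0.05 20 [0.167 0.175 0.18 ] [-0.02   0.008]
-0.045 22 [0.173
[... 1073 characters left out ...]
165 0.169 0.244] [-0.019  0.001]
-0.03 61 [0.164 0.179 0.229] [-0.018  0.004]
-0.025 34 [0.156 0.197 0.228] [-0.019  0.005]
-0.02 19 [0.18  0.219 0.228] [-0.018 -0.01 ]
-0.015 5 [0.198 0.223 0.224] [-0.016 -0.009]
-0.005 4 [0.154 0.163 0.167] [-0.01  -0.008]
-0.0 4 [0.161 0.166 0.171] [-0.009 -0.008]
0.005 13 [0.161 0.167 0.176] [-0.015 -0.004]
0.01 36 [0.158 0.168 0.175] [-0.021 -0.004]
0.015 20 [0.161 0.173 0.176] [-0.021 -0.001]
0.02 25 [0.162 0.173 0.177] [-0.02   0.001]
0.025 5 [0.16  0.17  0.174] [-0.02  -0.007]
0.03 6 [0.165 0.167 0.17 ] [-0.009  0.002]
0.035 15 [0.162 0.166 0.17 ] [-0.011  0.002]
0.04 11 [0.155 0.166 0.169] [-0.01   0.008]
0.045 12 [0.161 0.167 0.169] [-0.01   0.002]
```

Emit:
servo_tool(
  commands=[
    [-1,[0,0,0],0],
    [-1,[0,0,0],0],
    [-1,[0,0,0],0],
  ],
)

```text
t: 4.3
tool_pos: [0.5402, -0.0292, 0.2603]
eef_rot: [-0.312, 3.126, -0.026]
ft_force: [4.6, -65.7, -4.8]
gripper_width: 0.153
```

Emit:
servo_tool(
  commands=[
    [-1,[0.0004,-0.002,0],0],
    [-1,[0.0004,-0.002,0],0],
    [-1,[0.0004,-0.002,0],0],
    [-1,[0,0,0],0],
  ],
)

```text
t: 4.7
tool_pos: [0.5405, -0.031, 0.2602]
eef_rot: [-0.318, 3.125, -0.009]
ft_force: [1.2, -23.3, 2.7]
gripper_width: 0.158
```

Emit:
servo_tool(
  commands=[
    [-1,[0.0004,-0.002,0],0],
    [-1,[0.0004,-0.002,0],0],
    [-1,[0.0004,-0.002,0],0],
    [-1,[0,0,0],0],
  ],
)

```text
t: 5.1
tool_pos: [0.5412, -0.0345, 0.2601]
eef_rot: [-0.321, 3.125, 0.0]
ft_force: [-0.5, -0.9, 5.5]
gripper_width: 0.152
```

Emit:
servo_tool(
  commands=[
    [-1,[0.0004,-0.002,0],0],
    [-1,[0.0004,-0.002,0],0],
    [-1,[0,0,0],0],
  ],
)

```text
t: 5.4
tool_pos: [0.542, -0.0384, 0.2601]
eef_rot: [-0.321, 3.125, 0.0]
ft_force: [-0.9, 0.5, 5.4]
gripper_width: 0.154
```

Emit:
servo_tool(
  commands=[
    [-1,[0.0004,-0.002,0],0],
    [-1,[0.0004,-0.002,0],0],
    [-1,[0,0,0],0],
  ],
)

```text
t: 5.7
tool_pos: [0.5428, -0.0422, 0.2601]
eef_rot: [-0.321, 3.125, 0.001]
ft_force: [-1.3, 2.2, 5.5]
gripper_width: 0.157
```

Emit:
servo_tool(
  commands=[
    [-1,[0.0004,-0.002,0],0],
    [-1,[0.0004,-0.002,0],0],
    [-1,[0.0004,-0.002,0],0],
    [-1,[0,0,0],0],
  ],
)

```text
t: 6.1
tool_pos: [0.5437, -0.0465, 0.2601]
eef_rot: [-0.323, 3.124, 0.008]
ft_force: [-2.2, 18.6, 8.0]
gripper_width: 0.154
```

```bash
python3 look.py 4
```

```text
6.15 [ 0.54364675 -0.04651735  0.2600494 ] [-0.3230015   3.12425436  0.00747982] [-1.78734474 18.79727998  8.76269354] [2.97123813 0.35628711 0.17946931] 0.15803839016702356
```

View pics/l4.png

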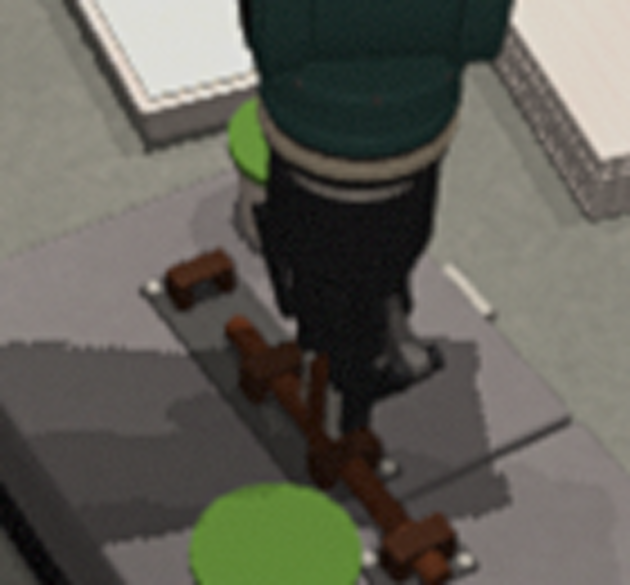

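Emit:
servo_tool(
  commands=[
    [-1,[0.0004,-0.002,0],0],
    [-1,[0.0004,-0.002,0],0],
    [-1,[0,0,0],0],
  ],
)

```text
t: 6.45
tool_pos: [0.5437, -0.0472, 0.26]
eef_rot: [-0.327, 3.124, 0.02]
ft_force: [-5.4, 51.1, 14.5]
gripper_width: 0.153
```

```bash
python3 - <<'E'
from h import *
for f in("side2","s3","s4"):
    p,d,W=cloud("side",f"pics/{f}.npz")
    hsv=cv2.cvtColor(p,cv2.COLOR_RGB2HSV)
    o=np.array([.541,-.011,0]);q=W-o
    y=q[...,0]*-.208+q[...,1]*.978; x=q[...,0]*.978+q[...,1]*.208
    m=(hsv[...,2]<60)&(abs(x)<.025)&(abs(y)<.1)&(W[...,2]>.162)&((hsv[...,1]<70)|(hsv[...,0]>18))
    print(f,m.sum())
    for z in np.arange(.164,.25,.004):
        k=m&(W[...,2]>=z)&(W[...,2]<z+.004)
        if k.sum(): print(round(z,3),k.sum(),np.percentile(y[k],[5,50,95]).round(3),np.percentile(x[k],[5,95]).round(3))
E
```

```text
side2 5258
0.164 1 [0.088 0.088 0.088] [-0.007 -0.007]
0.168 4 [-0.074  0.028  0.088] [-0.009  0.005]
0.172 3 [-0.04  -0.032  0.02 ] [0.003 0.012]
0.176 2 [-0.031 -0.031 -0.031] [0.01  0.011]
0.184 2 [-0.032 -0.032 -0.032] [0.009 0.009]
0.216 7 [-0.047  0.019  0.02 ] [-0.012  0.003]
0.22 13 [-0.076  0.019  0.021] [-0.015 -0.001]
0.224 16 [-0.08  -0.076  0.02 ] [-0.013  0.004]
0.228 18 [-0.08   0.017  0.02 ] [-0.012  0.001]
0.232 21 [-0.08   0.019  0.021] [-0.014  0.004]
0.236 23 [-0.081  0.017  0.021] [-0.015  0.004]
0.24 16 [-0.08   0.018  0.022] [-0.015  0.002]
0.244 17 [-0.081  0.018  0.021] [-0.016  0.001]
0.248 15 [-0.079  0.018  0.021] [-0.016  0.   ]
s3 4906
0.164 2 [0.084 0.086 0.088] [-0.006  0.011]
0.168 4 [0.012 0.02  0.078] [-0.004  0.005]
0.172 7 [-0.045 -0.028  0.023] [0.001 0.014]
0.176 1 [-0.028 -0.028 -0.028] [0.01 0.01]
0.188 3 [-0.035 -0.034 -0.029] [-0.015 -0.01 ]
0.192 2 [-0.035 -0.032 -0.029] [-0.014 -0.011]
0.196 8 [-0.04  -0.036 -0.003] [-0.014  0.001]
0.2 10 [-0.041 -0.038 -0.018] [-0.014  0.001]
0.204 15 [-0.043 -0.04  -0.022] [-0.015  0.002]
0.208 8 [-0.04 
[... 704 characters left out ...]
[-0.051 -0.051 -0.051] [-0.011 -0.011]
0.196 8 [-0.057 -0.052 -0.045] [-0.015 -0.001]
0.2 8 [-0.058 -0.056 -0.028] [-0.014 -0.001]
0.204 12 [-0.058 -0.057 -0.031] [-0.013  0.   ]
0.208 10 [-0.058 -0.055 -0.026] [-0.015 -0.002]
0.212 7 [-0.058 -0.054 -0.047] [-0.015 -0.008]
0.216 6 [-0.056 -0.049 -0.026] [-0.016 -0.011]
0.22 5 [-0.057 -0.053 -0.045] [-0.016 -0.009]
0.224 3 [-0.051 -0.028 -0.024] [-0.015 -0.011]
0.228 12 [-0.056 -0.037 -0.02 ] [-0.017 -0.012]
0.232 18 [-0.072 -0.055 -0.017] [-0.018 -0.01 ]
0.236 46 [-0.072 -0.051 -0.008] [-0.017  0.002]
0.24 28 [-0.072 -0.055 -0.001] [-0.017 -0.002]
0.244 20 [-0.079 -0.057 -0.   ] [-0.017  0.003]
0.248 36 [-0.075 -0.05   0.004] [-0.02   0.006]
```

```bash
python3 - <<'E'
import cv2,numpy as np
b=np.load("pics/s3.npz")['p']; c=np.load("pics/s4.npz")['p']
f=lambda x:np.clip(cv2.resize(x[205:260,310:365,::-1],(400,400),interpolation=2).astype(float)*2.2,0,255).astype(np.uint8)
cv2.imwrite("pics/z.png",np.hstack([f(b),f(c)]))
E
```

```text
(no output)
```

View pics/z.png

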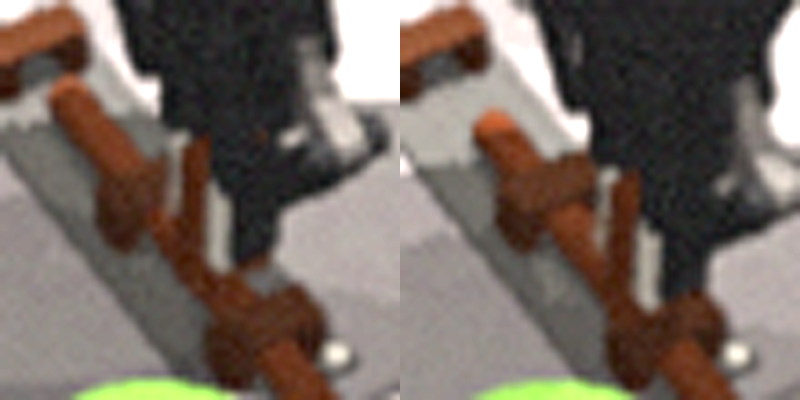

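Fingertips are at about 0.187, clear of the staples, and the rod tip moved about 16 mm between the two stops. I pull + again and watch where the force starts.

Emit:
servo_tool(
  commands=[
    [-1,[-0.0004,0.002,0],0],
    [-1,[-0.0004,0.002,0],0],
    [-1,[-0.0004,0.002,0],0],
    [-1,[-0.0004,0.002,0],0],
    [-1,[-0.0004,0.002,0],0],
    [-1,[-0.0004,0.002,0],0],
    [-1,[-0.0004,0.002,0],0],
    [-1,[-0.0004,0.002,0],0],
    [-1,[-0.0004,0.002,0],0],
  ],
)

```text
t: 7.35
tool_pos: [0.5412, -0.0347, 0.2601]
eef_rot: [-0.32, 3.125, -0.001]
ft_force: [-0.4, -4.0, 6.1]
gripper_width: 0.161
```

Emit:
servo_tool(
  commands=[
    [-1,[-0.0004,0.002,0],0],
    [-1,[-0.0004,0.002,0],0],
  ],
)

```text
t: 7.55
tool_pos: [0.5404, -0.0307, 0.2601]
eef_rot: [-0.32, 3.125, -0.001]
ft_force: [-0.4, -3.5, 5.9]
gripper_width: 0.159
```

Emit:
servo_tool(
  commands=[
    [-1,[-0.0004,0.002,0],0],
    [-1,[-0.0004,0.002,0],0],
  ],
)

```text
t: 7.75
tool_pos: [0.5396, -0.027, 0.2601]
eef_rot: [-0.32, 3.125, -0.002]
ft_force: [-2.2, -5.9, 5.0]
gripper_width: 0.159
```

Emit:
servo_tool(
  commands=[
    [-1,[-0.0004,0.002,0],0],
    [-1,[-0.0004,0.002,0],0],
    [-1,[0,0,0],0],
  ],
)

```text
t: 8.05
tool_pos: [0.5387, -0.0227, 0.2601]
eef_rot: [-0.32, 3.125, -0.001]
ft_force: [-1.9, -3.1, 7.1]
gripper_width: 0.159
```

Emit:
servo_tool(
  commands=[
    [-1,[-0.0004,0.002,0],0],
    [-1,[-0.0004,0.002,0],0],
    [-1,[0,0,0],0],
  ],
)

```text
t: 8.35
tool_pos: [0.5382, -0.0205, 0.2601]
eef_rot: [0.318, -3.125, 0.008]
ft_force: [-0.8, -20.9, 5.0]
gripper_width: 0.157
```

Full travel found: stops at TCP y of about -0.046 and -0.021, about 25 mm, as stated. Next, strokes.

Emit:
servo_tool(
  commands=[
    [-1,[0.0006,-0.003,0],0],
    [-1,[0.0006,-0.003,0],0],
    [-1,[0.0006,-0.003,0],0],
    [-1,[0.0006,-0.003,0],0],
    [-1,[0.0006,-0.003,0],0],
    [-1,[0.0006,-0.003,0],0],
    [-1,[0.0006,-0.003,0],0],
    [-1,[0.0006,-0.003,0],0],
    [-1,[0.0006,-0.003,0],0],
    [-1,[0.0006,-0.003,0],0],
    [-1,[0,0,0],0],
  ],
)

```text
t: 9.45
tool_pos: [0.5436, -0.0465, 0.2601]
eef_rot: [-0.323, 3.124, 0.009]
ft_force: [-0.9, 20.3, 10.1]
gripper_width: 0.155
```

Emit:
servo_tool(
  commands=[
    [-1,[-0.0006,0.003,0],0],
    [-1,[-0.0006,0.003,0],0],
    [-1,[-0.0006,0.003,0],0],
    [-1,[-0.0006,0.003,0],0],
    [-1,[-0.0006,0.003,0],0],
    [-1,[-0.0006,0.003,0],0],
    [-1,[-0.0006,0.003,0],0],
    [-1,[-0.0006,0.003,0],0],
    [-1,[-0.0006,0.003,0],0],
    [-1,[-0.0006,0.003,0],0],
    [-1,[0,0,0],0],
  ],
)

```text
t: 10.55
tool_pos: [0.5382, -0.0203, 0.2601]
eef_rot: [0.318, -3.125, 0.008]
ft_force: [-1.2, -18.9, 5.2]
gripper_width: 0.15
```

Both stops were reached, and the bolt is still seized at the + stop. Second double stroke.

Emit:
servo_tool(
  commands=[
    [-1,[0.0006,-0.003,0],0],
    [-1,[0.0006,-0.003,0],0],
    [-1,[0.0006,-0.003,0],0],
    [-1,[0.0006,-0.003,0],0],
    [-1,[0.0006,-0.003,0],0],
    [-1,[0.0006,-0.003,0],0],
    [-1,[0.0006,-0.003,0],0],
    [-1,[0.0006,-0.003,0],0],
    [-1,[0.0006,-0.003,0],0],
    [-1,[0.0006,-0.003,0],0],
    [-1,[0,0,0],0],
  ],
)

```text
t: 11.65
tool_pos: [0.5436, -0.0465, 0.2601]
eef_rot: [-0.323, 3.124, 0.009]
ft_force: [-1.5, 19.4, 10.5]
gripper_width: 0.158
```

Emit:
servo_tool(
  commands=[
    [-1,[-0.0006,0.003,0],0],
    [-1,[-0.0006,0.003,0],0],
    [-1,[-0.0006,0.003,0],0],
    [-1,[-0.0006,0.003,0],0],
    [-1,[-0.0006,0.003,0],0],
    [-1,[-0.0006,0.003,0],0],
    [-1,[-0.0006,0.003,0],0],
    [-1,[-0.0006,0.003,0],0],
    [-1,[-0.0006,0.003,0],0],
    [-1,[-0.0006,0.003,0],0],
    [-1,[0,0,0],0],
  ],
)

```text
t: 12.75
tool_pos: [0.5377, -0.0184, 0.2601]
eef_rot: [0.321, -3.125, 0.0]
ft_force: [-2.3, -0.3, 7.8]
gripper_width: 0.153
```

The bolt now runs past the old stop with no force. Drawing it fully back, about 62 mm more.

Emit:
servo_tool(
  commands=[
    [-1,[-0.001,0.005,0],0],
    [-1,[-0.001,0.005,0],0],
    [-1,[-0.001,0.005,0],0],
    [-1,[-0.001,0.005,0],0],
    [-1,[-0.0011,0.005,0],0],
    [-1,[-0.0011,0.005,0],0],
    [-1,[-0.0011,0.005,0],0],
    [-1,[-0.0011,0.005,0],0],
    [-1,[-0.0011,0.005,0],0],
    [-1,[-0.0011,0.005,0],0],
    [-1,[-0.0011,0.005,0],0],
  ],
)

```text
t: 13.85
tool_pos: [0.526, 0.0364, 0.2601]
eef_rot: [0.32, -3.125, 0.001]
ft_force: [-2.6, -4.4, 7.8]
gripper_width: 0.159
```

Emit:
servo_tool(
  commands=[
    [-1,[-0.0008,0.004,0],0],
    [-1,[-0.0006,0.003,0],0],
    [-1,[0,0,0],0],
  ],
)

```text
t: 14.15
tool_pos: [0.5248, 0.0422, 0.2601]
eef_rot: [0.319, -3.125, 0.006]
ft_force: [-3.1, -15.4, 6.9]
gripper_width: 0.157
```

```bash
python3 look.py 5
```

```text
14.2 [0.52482102 0.04220831 0.26010776] [ 0.31908392 -3.12507017  0.00582348] [ -2.52022209 -15.99826803   7.00300514] [-2.38428997  0.39758267  0.3713106 ] 0.15810640944418497
```

View pics/l5.png

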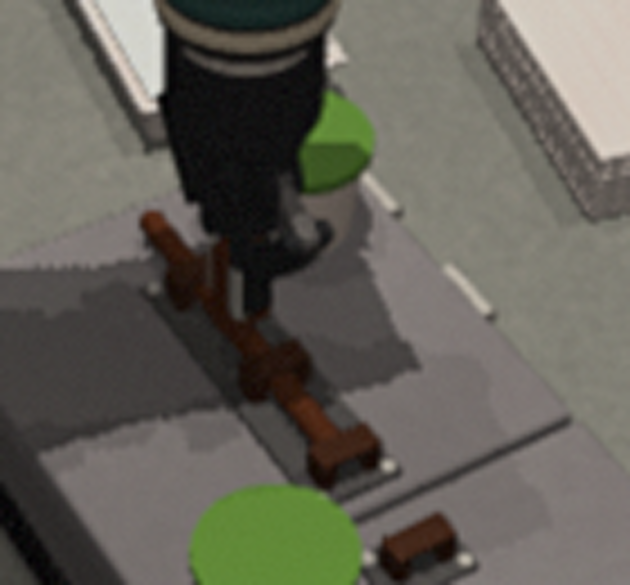

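The image shows the rod tip at (330,440), clear of the keeper at (420,545). The end stop was felt at 16 N, and both tubs are in place. I ease off, open and lift.

Emit:
servo_tool(
  commands=[
    [-1,[0.0003,-0.0015,0],0],
    [0.2,[0,0,0],0],
    [0.2,[0,0,0],0],
    [0.2,[0,0,0],0],
    [0.2,[0,0,0],0],
    [0.2,[0,0,0],0],
    [0.2,[0,0,0],0],
  ],
)

```text
t: 14.9
tool_pos: [0.5251, 0.0421, 0.2599]
eef_rot: [0.321, -3.125, -0.0]
ft_force: [1.1, -0.1, -0.1]
gripper_width: 0.596
```

Emit:
servo_tool(
  commands=[
    [0.2,[0,0,0.01],0],
    [0.2,[0,0,0.02],0],
    [0.2,[0,0,0.03],0],
    [0.2,[0,0,0.03],0],
    [0.2,[0,0,0.03],0],
    [0.2,[-0.02,0.02,0.02],0],
    [0.2,[-0.02,0.035,0],0],
    [0.2,[-0.02,0.035,0],0],
    [0.2,[-0.02,0.035,0],0],
    [0.2,[-0.02,0.035,0],0],
    [0.2,[-0.02,0.035,0],0],
    [0.2,[0,0,0],0],
  ],
)

```text
t: 16.1
tool_pos: [0.4028, 0.2399, 0.4009]
eef_rot: [-0.327, 3.124, 0.002]
ft_force: [0.2, -1.7, 0.6]
gripper_width: 0.599
```

```bash
python3 look.py 6; python3 - <<'E'
from plant import snapshot
import cv2,numpy as np
p,d=snapshot("top"); np.savez("pics/top6.npz",p=p,d=d)
s=np.load("pics/s6.npz")['p']
cv2.imwrite("pics/f.png",np.hstack([cv2.resize(x[:,:,::-1],(400,300),interpolation=3) for x in(p,s)]))
from h import *
for n,fs in(("side",("side0","s6")),("top",("top0","top6"))):
  for f in fs:
    p,d,W=cloud(n,f"pics/{f}.npz"); hsv=cv2.cvtColor(p,cv2.COLOR_RGB2HSV)
    g=cv2.inRange(hsv,(35,100,50),(75,255,255))
    k,l,s,c=cv2.connectedComponentsWithStats(g)
    print(f,[c[i].round(1).tolist() for i in range(1,k) if s[i,4]>100])
    q=W-np.array([.541,-.011,0]);y=q[...,0]*-.208+q[...,1]*.978; x=q[...,0]*.978+q[...,1]*.208
    m=(hsv[...,1]>70)&(hsv[...,0]<18)&(abs(x)<.03)&(abs(y)<.13)&(W[...,2]>.2)&(W[...,2]<.235)
    print(m.sum(),y[m].mean() if m.sum() else None)
E
```

```text
16.15 [0.40393619 0.23851165 0.40077178] [-3.26084244e-01  3.12369734e+00  4.97382263e-04] [ 0.83944255 -0.26750454 -0.53451882] [-0.06503696 -0.00710076  0.04197569] 0.6005268587323629
side0 [[250.8, 133.8], [231.5, 155.2], [336.3, 180.7], [330.8, 273.0]]
170 -0.02837950342145265
s6 [[250.9, 134.7], [231.6, 155.2], [336.3, 180.7], [330.8, 273.1]]
165 0.04888357463709349
top0 [[290.2, 217.8], [382.4, 253.1], [155.4, 262.4], [181.6, 286.7]]
57 -0.020148045925173528
top6 [[290.2, 217.8], [382.4, 253.2], [155.4, 262.5]]
52 0.05645842963997108
```

View pics/f.png

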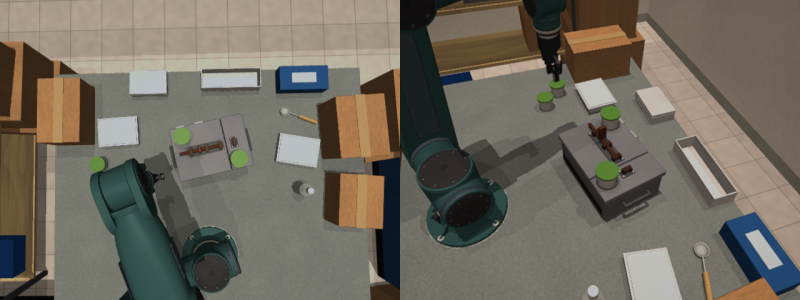

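Handle displacement is 77.3 mm in the side view and 76.6 mm in the top view. From the start at 0.0125 that puts the bolt at about 0.0895. The tubs are unmoved and the arm is clear and still.

```bash
python3 -c "
from plant import order
print(order.finish_job())"
```

```text
the job is handed in; nothing more can be done
None
```

The bolt is fully drawn and let go, and the job is handed in at about t = 16.2 s of the 51 s allowed. I gripped the upright handle along the slide and worked the bolt stop to stop until it ran past the old stop with no resistance. I then drew it to the end stop, opened the jaws and lifted clear.

**Last checks**
- **Bolt position:** the handle had moved 77.3 mm in the side view and 76.6 mm in the top view, so the joint is at about 0.089. The end stop was felt at about 16 N.
- **Lid:** just before I let go, the side picture showed the rod end clear of the keeper and the seam.
- **Tubs:** all four tub lids are within about 1 px of where they started in the side view. In the top view the arm hides one of the table tubs.
- **Foil trays:** I checked these only by eye, and they look unmoved.
- **Contact:** the wrist force is about 1 N or less, so the robot touches nothing.

**What disagreed**
- **First pull:** it stopped early, at roughly 0.017, with about 66 N on the wrist. I did not find the cause. The next pull passed that point freely, and I did the strokes from there.
- **Stroke count:** not counting that first pull, I made two full pulls, each followed by a full push, before the bolt came loose. The travel was about 25 mm, as stated.
- **Cameras:** the two views differed by about 5 mm in y. I averaged them to place the grasp.
- **Grasp:** it sat about 5 mm off the handle's centre in x, and it held.

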